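# Balance two rotors on a knife edge and reject the lopsided one

## Task

One of the two look-alike four-arm rotors is lopsided: find it on the knife-edge balance and lay it flat in the shallow metal tray. The other one must prove itself: set it centred on the pan with its blue-tipped arms pointing straight across the edge, let go and see that it stays level, then take it up again, turn it a quarter turn and set it down centred with the plain arms across the edge, and leave it there, level. Do not disturb the orange tape roll or the blue-grey coil.

Things in the scene. Friction and masses are not known exactly. Their poses are not given: they have to be found in the camera images.
- rotor_a_grip (a point): Centre of the upright square black knob (18 x 18 mm, 30 mm tall, faces square to the arms) on the middle of rotor_a; on its axis, 31 mm above its flat underside. x runs along the two blue-tipped arms, y along the two plain arms, z up.
- rotor_b_grip (a point): Centre of the upright square black knob (18 x 18 mm, 30 mm tall, faces square to the arms) on the middle of rotor_b; on its axis, 31 mm above its flat underside. x runs along the two blue-tipped arms, y along the two plain arms, z up.
- rotor_a: rotor_a, one of two rotors that look alike: a flat aluminium cross, 96 mm tip to tip, arms 26 mm wide and 16 mm thick, 46 mm tall with its knob, 0.08 to 0.17 kg. Two opposite arms are blue-tipped. One of the two rotors has a hidden heavy arm, blue or plain; which one changes from run to run. Origin at the centre of the underside, axes as at the knob.
- rotor_b: rotor_b, one of two rotors that look alike: a flat aluminium cross, 96 mm tip to tip, arms 26 mm wide and 16 mm thick, 46 mm tall with its knob, 0.08 to 0.17 kg. Two opposite arms are blue-tipped. One of the two rotors has a hidden heavy arm, blue or plain; which one changes from run to run. Origin at the centre of the underside, axes as at the knob.
- balance: Knife-edge balance, fixed to the bench: grey base 110 (x) x 120 (y) x 12 mm with a post that carries the horizontal knife edge, which runs along the balance's x. Origin at the centre of the underside, z up. A red pointer on the robot's side hangs before a small white scale.
- pan_top (a point): Centre of the top face of the balance's square steel pan (76 x 76 x 6 mm), 69.5 mm above the bench, right over the edge; black lines mark its middle. Axes turn with the pan: x along the edge, y across the edge, z up. A rotor's arms overhang the pan.
- pan (a joint): Tilt of the pan about the edge, rad: 0 level, positive with its -y side down, stops at -0.14 and 0.14; a soft spring (0.1 N m/rad) levels it. A true rotor set within 5 mm of the middle stays within 0.06; a heavy arm across the edge tips it over 0.09; a heavy arm along the edge does not show. Settles in about 0.5 s.
- tray: Shallow metal tray for rejects, fixed: 115 (x) x 170 (y) mm, rim 17 mm high, walls 3 to 4 mm, floor 2 mm thick, so 108 x 164 mm inside. Origin at the centre of the underside, z up.
- coil: Coil standard, a blue-grey can 50 mm across and 46 mm tall, standing loose; origin at the centre of its underside. To be left alone.
- tape: Roll of orange tape, 59 mm across and 19 mm high, lying loose; origin at the centre of its underside. To be left alone.
Things that resemble listed ones, but are neither listed nor needed, are in the scene too. What is shaped like the rotor_a but purple is not meant.

How it is judged:
On the way, in this order (a step that is already met when the one before it is completed fails the run):
1. a rotor rests centred on the pan, let go, blue-tipped arms across the edge, and stays level (((horizontal distance between rotor_a_grip and pan_top below 0.007 m and z of rotor_a_grip in the frame of pan_top between 0.027 and 0.035 m and angle between the x axis of rotor_a_grip and the y axis of pan_top, either way round below 0.2 rad and value of joint pan between -0.06 and 0.06 rad and velocity of joint pan between -0.1 and 0.1 rad/s and contact force between the fingers and rotor_a below 0.05 N and contact force between the fingers and balance below 0.05 N) or (horizontal distance between rotor_b_grip and pan_top below 0.007 m and z of rotor_b_grip in the frame of pan_top between 0.027 and 0.035 m and angle between the x axis of rotor_b_grip and the y axis of pan_top, either way round below 0.2 rad and value of joint pan between -0.06 and 0.06 rad and velocity of joint pan between -0.1 and 0.1 rad/s and contact force between the fingers and rotor_b below 0.05 N and contact force between the fingers and balance below 0.05 N))), for 0.3 s.
2. a rotor rests centred on the pan, let go, plain arms across the edge, and stays level (((horizontal distance between rotor_a_grip and pan_top below 0.007 m and z of rotor_a_grip in the frame of pan_top between 0.027 and 0.035 m and angle between the x axis of rotor_a_grip and the x axis of pan_top, either way round below 0.2 rad and value of joint pan between -0.06 and 0.06 rad and velocity of joint pan between -0.1 and 0.1 rad/s and contact force between the fingers and rotor_a below 0.05 N and contact force between the fingers and balance below 0.05 N) or (horizontal distance between rotor_b_grip and pan_top below 0.007 m and z of rotor_b_grip in the frame of pan_top between 0.027 and 0.035 m and angle between the x axis of rotor_b_grip and the x axis of pan_top, either way round below 0.2 rad and value of joint pan between -0.06 and 0.06 rad and velocity of joint pan between -0.1 and 0.1 rad/s and contact force between the fingers and rotor_b below 0.05 N and contact force between the fingers and balance below 0.05 N))), for 0.3 s.
At the end, for the whole second after the job is handed in: One rotor lies released on the pan within 7 mm of its middle, plain arms within 0.2 rad of square across the edge, pan still and level within 0.06 rad; the other lies released, flat and at rest in the tray, within 30 mm (x) and 55 mm (y) of its middle (((horizontal distance between rotor_a_grip and pan_top below 0.007 m and z of rotor_a_grip in the frame of pan_top between 0.027 and 0.035 m and angle between the x axis of rotor_a_grip and the x axis of pan_top, either way round below 0.2 rad and value of joint pan between -0.06 and 0.06 rad and velocity of joint pan between -0.1 and 0.1 rad/s and contact force between the fingers and rotor_a below 0.05 N and contact force between the fingers and balance below 0.05 N and x of rotor_b_grip in the frame of tray between -0.03 and 0.03 m and y of rotor_b_grip in the frame of tray between -0.055 and 0.055 m and z of rotor_b_grip in the frame of tray below 0.04 m and angle between rotor_b_grip's own z axis and vertical below 0.12 rad and linear speed of rotor_b below 0.03 m/s and contact force between the fingers and rotor_b below 0.05 N) or (horizontal distance between rotor_b_grip and pan_top below 0.007 m and z of rotor_b_grip in the frame of pan_top between 0.027 and 0.035 m and angle between the x axis of rotor_b_grip and the x axis of pan_top, either way round below 0.2 rad and value of joint pan between -0.06 and 0.06 rad and velocity of joint pan between -0.1 and 0.1 rad/s and contact force between the fingers and rotor_b below 0.05 N and contact force between the fingers and balance below 0.05 N and x of rotor_a_grip in the frame of tray between -0.03 and 0.03 m and y of rotor_a_grip in the frame of tray between -0.055 and 0.055 m and z of rotor_a_grip in the frame of tray below 0.04 m and angle between rotor_a_grip's own z axis and vertical below 0.12 rad and linear speed of rotor_a below 0.03 m/s and contact force between the fingers and rotor_a below 0.05 N))); the robot touches nothing.
It fails at once if the coil or the tape roll is shifted by more than 20 mm (distance of any of coil, tape from where it was at the start of the episode above 0.02 m).
It also fails if it takes over 72 s, if anything falls off the work surface, if the arm or the gripper's body presses on something with over 40 N, if the wrist force passes 120 N, or if a joint passes its speed limit or range.

## Robot

A 6-joint arm with a two-finger parallel gripper is mounted at the origin on a cart in front of the work surface, level with it; the furniture and walls round the work are solid. World frame = base frame: x ahead of the robot, y to its left, z up, the work surface at z = 0. Lengths are in m, angles in rad, forces in N, time in s.
With the tool pointing down it reaches from about 0.225 to 0.725 m from the base axis. Payload 3.1 kg.
Tool frame: the origin (TCP) lies on the mounting face of the last link; the fingertips stand 173 mm ahead of it and the grasp point (between the pads) lies 155 mm ahead of it (arm.grip_point_offset is the z of the grasp point in the tool frame, in m); z points along the fingers, y is the direction in which the jaws open and shut (so a half turn about z gives the same grasp; the last joint's range is limited). The gripper opens to 85 mm and grips with 20 to 120 N. Pads are 22 mm wide; open, the fingers measure 114 mm over their backs; the gripper's body (76 mm by 85 mm) begins 54 mm behind the grasp point. The pads swing forward as they close: fully open they stand 13 mm farther back than shut.
Start: joints at [1.043, 0.048, 0.099, 1.622, 0, 1.443], TCP at [0.204, 0.484, 0.405] pointing down, gripper open.
Joint ranges: [-2.91, 2.91], [-0.99, 1.94], [-1.21, 1.42], [-2.12, 2.29], [-1.49, 1.47], [-3.14, 3.14]. Speed limits (rad/s): [2.79, 2.79, 3.14, 3.14, 3.14, 3.14].

## Interface

Orientations are given as [roll, pitch, yaw] about the fixed x, y, z axes, in that order (R = Rz(yaw) Ry(pitch) Rx(roll)).
In Python, from rig import arm gives the robot as it stands. The module is installed in compiled form; this text tells all that it offers.
- The arm moves only by the tool play_rows, never from a script. Its argument "targets" is a list of rows, each a list of 5 numbers: the shift along the world's x, y, z in m, then the turn about the world's z in rad, then the closure, from 0 (fully open) to 1 (shut). In form: [[x, y, z, spin, jaw], ...]. A call has 1 to 10 rows; each row is the pose to reach, as a shift and turn from the pose commanded when the call began; what a row does not reach only later rows make up. A row lasts 1/10 s, in which the tool goes at most 50 mm and 8.59 degrees, less where a joint would pass 70% of its speed; a pose out of reach is approached as far as the arm can. A call with a gripper value outside its range is refused whole. The fingers move at their own pace and stop on an object; "newtons" is the grip in N (left out, the last holds). Time passes only in rows, so rows that repeat a pose let the fingers close. It gives the time, the measured TCP pose, the force and the opening at its end, in the units of the state.
- arm.observe(): the state, without advancing time (a new reading comes with each control period).
- arm.read_camera(name): name is "scene" or "top" or "wrist"; returns a dict with "pixels" (400x640x3 uint8, red, green, blue), "fx", "fy", "cx", "cy" (pixels), "k1" (the pictures are not rectified: a ray, as slopes to the right and down, at radius r is drawn at 1 + k1 r^2 times it, then the intrinsics apply), "origin" and "rotation" of the camera in the world. Camera axes: x right, y up, looking along -z (the intrinsics and any distortion apply to the point x, -y, -z); pixel columns grow to the right and rows downward; lengths in m; the calibration is good to about 2 mm. A picture is of the moment at which its call begins. There is no depth.
- arm.hand_in(): hands the job in, once; it reports no verdict.
Trained networks look in a picture, given as the dict that the camera call returned (one of the last four; its "shot" number tells which), for a name from the list of things; names that differ only in an ending like _2 or _b are one class to them, and where a whole thing is asked for, a point or a joint stands for the part that bears it (a point fixed in the world has none). Each returns a list of dicts, best first, with "conf" (0 to 1); they miss things now and then, are a little off and sometimes report something else, mostly with a low value. They report only what shows in the picture. A call takes as long as a camera call. They do not tell look-alikes from the thing itself.
- arm.spot_in(picture, thing): "point" ([x, y, z] in m, in world coordinates, good to about 4 mm: the middle of the surface that is visible of it).
- arm.silhouettes(picture, thing): "mask" (400x640 bool, what is visible of it).
The state is a dict: "clock": time; "joints": joint angles; "dq": joint speeds; "tau": joint torques, N m; "tcp_pos": TCP position; "tcp_rot": TCP orientation; "force": force on the tool from outside, world axes, zero at the start; "moment": the same for the moment, N m; "grip_width": opening from 0.0 (shut) to 1.0 (fully open).
Only numpy, scipy, OpenCV 4.12 (cv2) and the standard library are available. Lean on these libraries where they do the work, as an engineer would, in place of code of your own. Each camera call takes 0.05 s, during which the arm holds its last target. There are 200 camera calls.

## Working session

There is one attempt and no reset: what is moved stays moved. The work goes in short steps, Python scripts to look and compute and a tool call to move; the robot and the scene stay as the last step left them, time stands still between calls to the robot, and variables do not carry over. Pictures are saved under pics/ and viewed, about 8 in all and at most 12, crops included, and the job is handed in when it is done.

Besides the shell and the picture viewer there is one more tool, called after ">>>" by a JSON object that holds its "api" and its "payload", one argument or row to a line. play_rows: Moves the arm, as the interface text tells. Its arguments: {"type":"object","properties":{"targets":{"type":"array","items":{"type":"array","items":{"type":"number"}}},"newtons":{"type":"number"}},"required":["targets"]}

```bash
mkdir -p pics
cat > h.py <<'E'
from rig import arm
import numpy as np, cv2
def shot(n,fn=None):
    p=arm.read_camera(n)
    if fn: cv2.imwrite('pics/'+fn,cv2.cvtColor(p['pixels'],cv2.COLOR_RGB2BGR))
    return p
def px2w(p,u,v,z):
    a=np.array([(u-p['cx'])/p['fx'],(v-p['cy'])/p['fy']]);s=a.copy()
    for _ in range(20): s=a/(1+p['k1']*(s@s))
    d=np.array(p['rotation'])@np.array([s[0],-s[1],-1.]);o=np.array(p['origin'])
    return o+d*(z-o[2])/d[2]
def w2px(p,w):
    c=np.array(p['rotation']).T@(np.array(w)-np.array(p['origin']));s=np.array([c[0]/-c[2],-c[1]/-c[2]])
    s=s*(1+p['k1']*(s@s));return s[0]*p['fx']+p['cx'],s[1]*p['fy']+p['cy']
E
python3 - <<'E'
from h import *
s=arm.observe();print({k:np.round(v,3).tolist() for k,v in s.items()},arm.grip_point_offset)
for n in('top','scene'):
    p=shot(n,n+'0.png');print(n,np.round(p['origin'],3),p['fx'],p['k1'])
    for t in('rotor_a','balance','tray','coil','tape','pan_top','rotor_a_grip'):
        for r in arm.spot_in(p,t): print(t,np.round(r['point'],3),round(r['conf'],2),np.round(w2px(p,r['point'])))
a=[cv2.imread('pics/%s0.png'%n) for n in('top','scene')]
E
```

```text
{'clock': 0.0, 'joints': [1.043, 0.049, 0.098, 1.622, 0.0, 1.443], 'dq': [0.001, 0.0, -0.001, 0.001, 0.0, -0.001], 'tau': [0.002, -33.878, 32.002, 0.02, -0.0, -0.0], 'tcp_pos': [0.204, 0.483, 0.404], 'tcp_rot': [-3.139, -0.0, 2.742], 'force': [-0.118, 0.053, -0.408], 'moment': [-0.003, -0.031, 0.023], 'grip_width': 0.998} 0.1547
top [4.250e-01 1.000e-03 1.463e+00] 415.18339818910187 -0.04840462207970104Traceback (most recent call last):
  File "<stdin>", line 6, in <module>
  File "h.py", line 13, in w2px
    c=np.array(p['rotation']).T@(np.array(w)-np.array(p['origin']));s=np.array([c[0]/-c[2],-c[1]/-c[2]])
                                                                                ~^^^
IndexError: invalid index to scalar variable.
```

View pics/top0.png

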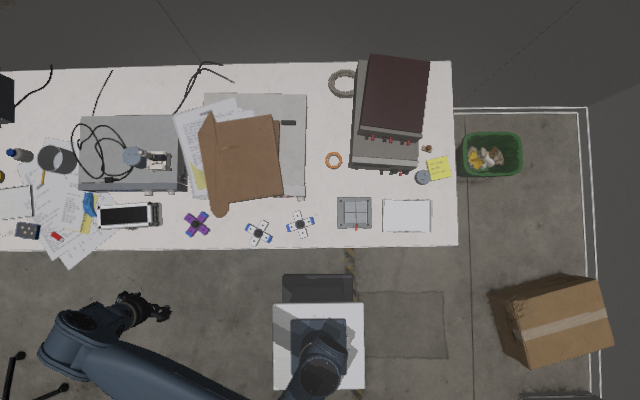

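The top view shows the rotors at about (259,233) and (300,224), and a purple decoy at (196,224). The balance is at (354,212), the tray at (406,216), the tape at (333,160) and the coil at (422,177). The camera rotation is evidently given as rpy, so I'll fix the helper.

```bash
sed -i "s/np.array(p\['rotation'\])/RR(p)/" h.py
cat >> h.py <<'E'
from scipy.spatial.transform import Rotation
def RR(p):
    r=np.array(p['rotation'],float)
    return r if r.shape==(3,3) else Rotation.from_euler('xyz',r).as_matrix()
E
python3 - <<'E'
from h import *
for n in('top','scene'):
    p=shot(n,n+'1.png');print(n,np.round(p['origin'],3),np.round(p['rotation'],3),p['fx'],p['k1'])
    for t in('rotor_a','balance','tray','coil','tape','pan_top','rotor_a_grip'):
        for r in arm.spot_in(p,t): print(t,np.round(r['point'],3),round(r['conf'],2),np.round(w2px(p,r['point'])))
    if n=='top':
        c=cv2.imread('pics/top1.png')[140:260,170:450]
        cv2.imwrite('pics/c1.png',cv2.resize(c,None,fx=2.8,fy=2.8,interpolation=cv2.INTER_CUBIC))
E
```

```text
top [4.250e-01 1.000e-03 1.463e+00] [ 0.068  0.008 -1.587] 415.18339818910187 -0.04840462207970104
rotor_a [0.394 0.198 0.019] 0.94 [260. 234.]
rotor_a [0.429 0.057 0.019] 0.85 [300. 224.]
rotor_a [0.429 0.414 0.018] 0.62 [198. 225.]
balance [ 0.458 -0.128  0.014] 0.74 [353. 214.]
balance [0.397 0.204 0.009] 0.33 [258. 233.]
tray [ 0.576 -0.369  0.032] 0.41 [422. 179.]
coil [ 0.465 -0.129  0.07 ] 0.63 [355. 212.]
coil [0.395 0.204 0.014] 0.55 [258. 234.]
coil [ 0.578 -0.369  0.032] 0.51 [422. 179.]
tape [0.427 0.054 0.017] 0.38 [301. 224.]
pan_top [ 0.463 -0.128  0.07 ] 0.77 [354. 213.]
rotor_a_grip [0.433 0.416 0.018] 0.92 [197. 224.]
rotor_a_grip [0.426 0.059 0.016] 0.87 [299. 225.]
scene [-0.013 -0.812  1.169] [ 0.725 -0.017 -0.577] 509.0557723213991 -0.1342025892306944
rotor_a [0.384 0.194 0.013] 0.76 [243. 188.]
rotor_a [0.421 0.053 0.013] 0.73 [276. 212.]
rotor_a [0.42  0.409 0.016] 0.66 [223. 143.]
balance [0.421 0.047 0.018] 0.67 [277. 213.]
balance [ 0.453 -0.151  0.016] 0.56 [323. 255.]
tray [ 0.452 -0.321  0.003] 0.62 [358. 303.]
coil [ 0.578 -0.379  0.035] 0.82 [412. 290.]
tape [ 0.64  -0.056  0.016] 0.62 [358. 205.]
pan_top [ 0.459 -0.139  0.067] 0.92 [323. 240.]
pan_top [ 0.455 -0.151  0.011] 0.57 [324. 256.]
rotor_a_grip [0.422 0.047 0.015] 0.68 [277. 213.]
```

View pics/c1.png

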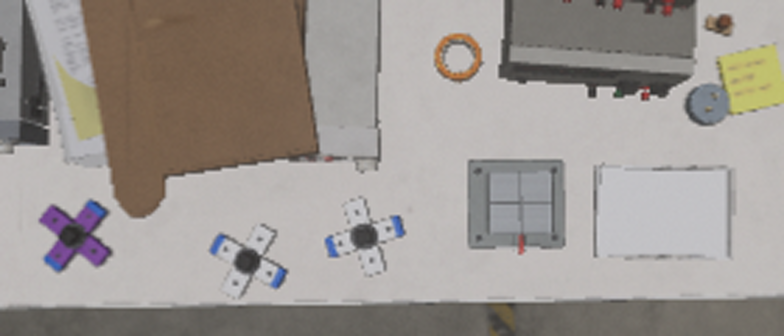

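View pics/scene1.png

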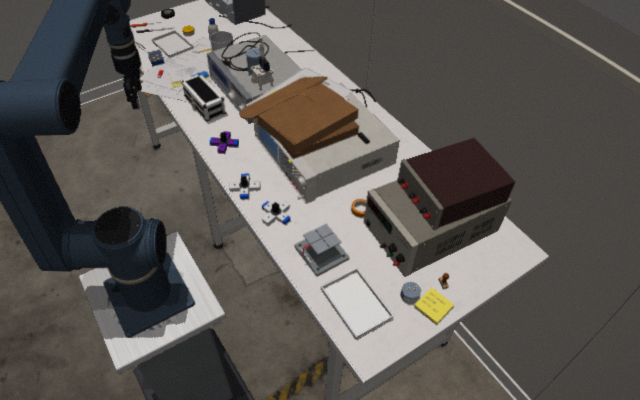

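Candidates: L at (259,234) and R at (300,224) are white cross rotors with blue tips. The shape at (197,224) is purple, so it's a decoy. The crop confirms this. The base measures about 119 mm across by 110 mm deep, so the knife edge runs along world x. Next I measure the arm angles and the pan and tray centres.

Run:
```python
from h import *
p=shot('top');im=p['pixels'].astype(int);hsv=cv2.cvtColor(p['pixels'],cv2.COLOR_RGB2HSV)
blue=((hsv[...,0]>100)&(hsv[...,0]<125)&(hsv[...,1]>120)&(hsv[...,2]>80)).astype(np.uint8)
blue[:, :225]=0;blue[:205]=0;blue[:,330:]=0;blue[250:]=0
n,l,s,c=cv2.connectedComponentsWithStats(blue)
for i in range(1,n):
    if s[i,4]>5: print('blue',c[i],s[i,4],np.round(px2w(p,*c[i],.012),4))
dark=((im.max(2)<70)).astype(np.uint8);dark[:, :225]=0;dark[:205]=0;dark[:,330:]=0;dark[243:]=0
n,l,s,c=cv2.connectedComponentsWithStats(dark)
for i in range(1,n):
    if s[i,4]>20: print('dark',c[i],s[i,4],np.round(px2w(p,*c[i],.04),4))
for n_,z,w in(('pan_top',.0695,(355,212)),('tray',.01,(406,216)),('balance',.012,(354,212))):
    for r in arm.silhouettes(p,n_):
        m=r['mask'].astype(np.uint8);pts=cv2.findNonZero(m);b=cv2.minAreaRect(pts)
        print(n_,round(r['conf'],2),np.round(b[0],1),np.round(b[1],1),round(b[2],1),np.round(px2w(p,*b[0],z),4))
# manual
print('pan',px2w(p,170+520/2.8,140+203/2.8,.0695),'tray',px2w(p,170+663/2.8,140+211/2.8,.014))
```

```text
blue [311.73333333 220.13333333] 15 [0.4405 0.0157 0.012 ]
blue [247.36363636 226.54545455] 11 [0.4216 0.241  0.012 ]
blue [287.81818182 227.72727273] 11 [0.4154 0.0995 0.012 ]
blue [269.125  238.8125] 16 [0.3778 0.1652 0.012 ]
dark [299.74074074 223.92592593] 27 [0.4279 0.0567 0.04  ]
dark [258.06976744 232.86046512] 43 [0.3995 0.1998 0.04  ]
pan_top 0.62 [355.  212.5] [23. 22.] 90.0 [ 0.4631 -0.1304  0.0695]
tray 0.96 [406.7 215.2] [49.7 33.3] 2.1 [ 0.4522 -0.3169  0.01  ]
balance 0.69 [355. 215.] [28. 22.] 90.0 [ 0.456  -0.1356  0.012 ]
pan [ 0.46306827 -0.13279263  0.0695    ] tray [ 0.45163809 -0.3163068   0.014     ]
```

Blue axes: R is about 107° at (0.428, 0.057), and L is about 60° at (0.400, 0.200). I'll go above R with yaw 196.7°.

>>> {"api": "play_rows", "payload": {
  "targets": [
    [0.05,-0.09,0,0.14,0.3],
    [0.09,-0.17,-0.02,0.28,0.3],
    [0.13,-0.25,-0.04,0.42,0.3],
    [0.17,-0.33,-0.06,0.56,0.3],
    [0.2,-0.39,-0.08,0.69,0.3],
    [0.224,-0.427,-0.1,0.69,0.3],
    [0.224,-0.427,-0.1,0.69,0.3],
    [0.224,-0.427,-0.1,0.69,0.3],
    [0.224,-0.427,-0.1,0.69,0.3],
    [0.224,-0.427,-0.1,0.69,0.3]
  ],
  "newtons": 40
}}

```text
clock: 2.1
tcp_pos: [0.4194, 0.0728, 0.3099]
tcp_rot: [-3.141, 0.001, -2.852]
force: [0.7, 0.8, 0.8]
grip_width: 0.701
```

```bash
cat > w.py <<'E'
from h import *
import sys
def knob(p,z,xy=None):
    im=p['pixels'].astype(int);d=(im.max(2)<60).astype(np.uint8)
    n,l,s,c=cv2.connectedComponentsWithStats(d);o=[]
    for i in range(1,n):
        if s[i,4]>60: o.append((c[i],s[i],np.round(px2w(p,*c[i],z),4)))
    return o
def blues(p,z):
    hsv=cv2.cvtColor(p['pixels'],cv2.COLOR_RGB2HSV)
    b=((hsv[...,0]>98)&(hsv[...,0]<125)&(hsv[...,1]>120)&(hsv[...,2]>60)).astype(np.uint8)
    n,l,s,c=cv2.connectedComponentsWithStats(b)
    return [(np.round(c[i]),s[i,4],np.round(px2w(p,*c[i],z),4)) for i in range(1,n) if s[i,4]>40]
E
python3 - <<'E'
from w import *
s=arm.observe();print(s['tcp_pos'],s['tcp_rot'],s['grip_width'])
p=shot('wrist','w1.png');print(np.round(p['origin'],3),np.round(p['rotation'],3))
for o in knob(p,.046): print('k',o)
for o in blues(p,.014): print('b',o)
for r in arm.spot_in(p,'rotor_a_grip'): print(r)
E
```

```text
[0.41938436 0.07277201 0.30994801] [-3.14141422e+00  1.49821626e-03 -2.85153805e+00] 0.701464444053035
[0.351 0.053 0.278] [-2.860e-01 -1.000e-03  1.861e+00]
k (array([333.97963701,  16.91190792]), array([ 247,    0,  151,   50, 4518], dtype=int32), array([0.298 , 0.0499, 0.046 ]))
k (array([248.21333333,  43.46666667]), array([242,  30,  14,  26, 150], dtype=int32), array([0.3281, 0.0025, 0.046 ]))
k (array([203.68115942,  55.11594203]), array([172,  45,  63,  20,  69], dtype=int32), array([ 0.3428, -0.0234,  0.046 ]))
k (array([240.46376812,  62.72463768]), array([236,  55,  14,  15,  69], dtype=int32), array([0.3407, 0.0005, 0.046 ]))
k (array([ 60.88557725, 166.71154505]), array([   9,  124,   79,   99, 2919], dtype=int32), array([ 0.4429, -0.1075,  0.046 ]))
k (array([286.4101069, 197.9494655]), array([ 269,  179,   36,   40, 1029], dtype=int32), array([0.4192, 0.0527, 0.046 ]))
k (array([468.95262484, 217.42893726]), array([449, 200,  39,  34, 781], dtype=int32), array([0.3954, 0.1841, 0.046 ]))
k (array([314.10998778, 350.9174912 ]), array([    3,   251,   621,   149, 41741], 
[... 180 characters left out ...]
 309.11149826]), array([602, 300,  38,  20, 287], dtype=int32), array([0.4326, 0.3421, 0.046 ]))
k (array([356.9380531 , 329.46017699]), array([350, 323,  15,  13, 113], dtype=int32), array([0.5094, 0.1363, 0.046 ]))
k (array([ 18.94967177, 341.80306346]), array([  3, 331,  33,  23, 457], dtype=int32), array([ 0.6084, -0.1343,  0.046 ]))
k (array([379.56637168, 336.22123894]), array([373, 330,  14,  13, 113], dtype=int32), array([0.5104, 0.1562, 0.046 ]))
b (array([431., 175.]), np.int32(191), array([0.3775, 0.1579, 0.014 ]))
b (array([611., 328.]), np.int32(190), array([0.4644, 0.3852, 0.014 ]))
{'point': [0.427, 0.0565, 0.013], 'conf': 0.85}
{'point': [0.4495, 0.3942, 0.014], 'conf': 0.62}
```

View pics/w1.png

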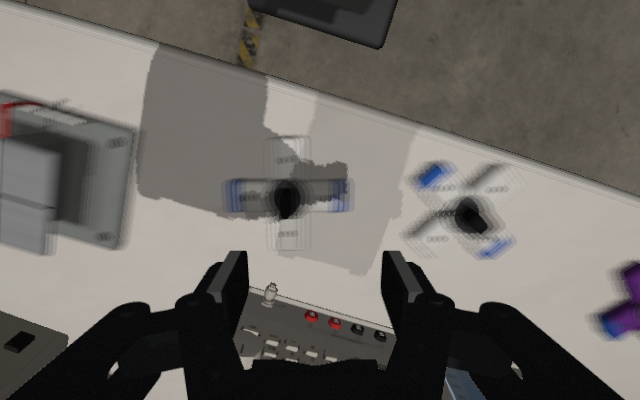

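R lies with its blue arms horizontal in the picture, parallel to the jaws, but the image was blurred by motion. I'll settle and remeasure by fitting a knob box.

>>> {"api": "play_rows", "payload": {
  "targets": [
    [0,0,0,0,0.3],
    [0,0,0,0,0.3],
    [0,0,0,0,0.3]
  ]
}}

```text
clock: 2.5
tcp_pos: [0.4186, 0.076, 0.3107]
tcp_rot: [3.142, 0.001, -2.849]
force: [1.2, -0.5, -0.4]
grip_width: 0.698
```

```bash
cat >> w.py <<'E'
from scipy.optimize import minimize
def fitknob(p,guess,z0,yaw,thr=60,mask=None):
    """fit knob box (18x18, z0+16..z0+46) to dark blob near guess"""
    u,v=np.round(w2px(p,[*guess,z0+.035])).astype(int)
    d=(p['pixels'].max(2)<thr).astype(np.uint8)
    n,l,s,c=cv2.connectedComponentsWithStats(d)
    yy,xx=np.ogrid[:400,:640];near=[(np.hypot(c[i][0]-u,c[i][1]-v),i) for i in range(1,n) if s[i,4]>150]
    i=min(near)[1];B=(l==i).astype(np.uint8)
    def rend(q):
        h=.009;P=[]
        for z in(.016,.046):
            for a,b in((1,1),(1,-1),(-1,-1),(-1,1)):
                P.append(w2px(p,[q[0]+h*(a*np.cos(q[2])-b*np.sin(q[2])),q[1]+h*(a*np.sin(q[2])+b*np.cos(q[2])),z0+z]))
        H=cv2.convexHull(np.float32(P)*16).astype(np.int32);m=np.zeros((400,640),np.uint8)
        cv2.fillConvexPoly(m,H,1,shift=4);return m
    f=lambda q:float(1-(rend(q)&B).sum()/((rend(q)|B).sum()))
    x0=[*guess,yaw];r=minimize(f,x0,method='Nelder-Mead',options=dict(initial_simplex=[x0,[x0[0]+.01,x0[1],x0[2]],[x0[0],x0[1]+.01,x0[2]],[x0[0],x0[1],x0[2]+.15]]))
    return r.x,r.fun,s[i].tolist(),np.round(c[i],1)
E
python3 - <<'E'
from w import *
s=arm.observe();print(s['tcp_pos'],s['tcp_rot'],s['grip_width'],s['force'])
p=shot('wrist','w2.png')
print(fitknob(p,(.428,.057),0,.29)); print(fitknob(p,(.3995,.1998),0,-.52))
for o in blues(p,.014): print('b',o)
for r in arm.spot_in(p,'rotor_a_grip')+arm.spot_in(p,'rotor_a'): print(r)
E
```

```text
[0.41858475 0.07596496 0.31069475] [ 3.14156815e+00  9.30530999e-04 -2.84877626e+00] 0.6984092652843429 [ 1.23322256 -0.51149894 -0.36699692]
(array([0.42119559, 0.05649608, 0.5102845 ]), np.float64(0.27593984962406015), [270, 177, 41, 41, 1330], array([289.7, 197.1]))
(array([ 0.3963488 ,  0.20102386, -0.43070626]), np.float64(0.11374795417348604), [450, 199, 51, 42, 1165], array([475.2, 218.3]))
b (array([437., 176.]), np.int32(409), array([0.3753, 0.1661, 0.014 ]))
b (array([237., 195.]), np.int32(337), array([0.4368, 0.0166, 0.014 ]))
b (array([344., 196.]), np.int32(343), array([0.4127, 0.0999, 0.014 ]))
b (array([498., 248.]), np.int32(234), array([0.4186, 0.2424, 0.014 ]))
b (array([615., 330.]), np.int32(233), array([0.4645, 0.3948, 0.014 ]))
{'point': [0.4281, 0.0548, 0.0147], 'conf': 0.97}
{'point': [0.4451, 0.3968, 0.0165], 'conf': 0.85}
{'point': [0.3899, 0.1942, 0.0112], 'conf': 0.62}
{'point': [0.4471, 0.3895, 0.0141], 'conf': 0.59}
{'point': [0.4198, 0.053, 0.0166], 'conf': 0.56}
```

>>> {"api": "play_rows", "payload": {
  "targets": [
    [0.007,-0.019,-0.04,-0.01,0.3],
    [0.007,-0.019,-0.076,-0.01,0.3],
    [0.007,-0.019,-0.076,-0.01,0.3],
    [0.007,-0.019,-0.076,-0.01,0.3],
    [0.007,-0.019,-0.076,-0.01,0.3]
  ]
}}

```text
clock: 3.15
tcp_pos: [0.4268, 0.0561, 0.2364]
tcp_rot: [-3.141, 0.004, -2.86]
force: [-0.4, -1.4, 0.1]
grip_width: 0.697
```

Run:
```python
from w import *
s=arm.observe();print(s['tcp_pos'],s['tcp_rot'],s['grip_width'],s['force'])
p=shot('wrist','w3.png');print(np.round(p['origin'],4),np.round(RR(p),3))
print(fitknob(p,(.425,.057),0,.28,45))
for o in blues(p,.014): print('b',o)
for r in arm.spot_in(p,'rotor_a_grip'): print(r)
print('expect gp',[np.round(w2px(p,[s['tcp_pos'][0],s['tcp_pos'][1],z])) for z in(.046,.016)])
```

```text
[0.42683298 0.05614787 0.236378  ] [-3.14052349  0.00355581 -2.8603634 ] 0.6967924984720971 [-0.40581201 -1.36000342  0.08152973]
[0.3588 0.0369 0.2047] [[-0.278 -0.921 -0.273]
 [ 0.961 -0.266 -0.079]
 [ 0.    -0.284  0.959]]
(array([0.42135484, 0.05658545, 0.40622989]), np.float64(0.28936170212765955), [291, 200, 55, 60, 2566], array([317.7, 228.8]))
b (array([516., 195.]), np.int32(795), array([0.3755, 0.166 , 0.014 ]))
b (array([245., 222.]), np.int32(651), array([0.4361, 0.0162, 0.014 ]))
b (array([390., 222.]), np.int32(609), array([0.412 , 0.0995, 0.014 ]))
b (array([589., 288.]), np.int32(368), array([0.4192, 0.2427, 0.014 ]))
{'point': [0.4253, 0.052, 0.0098], 'conf': 0.57}
expect gp [array([314., 247.]), array([314., 227.])]
```

View pics/w3.png

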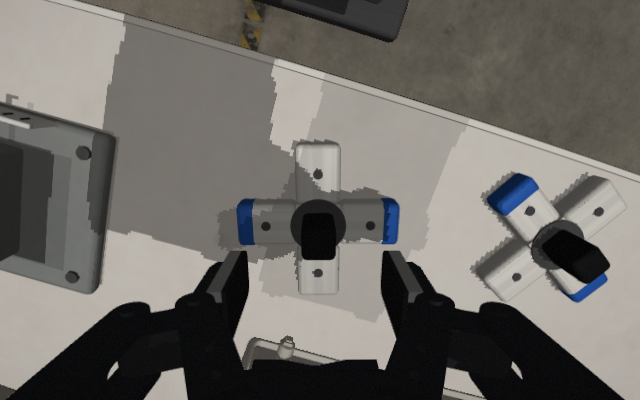

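R's hub disc is at (318,227), against an expected grasp point of (314,227). That is about 2 mm off, mostly along the jaw direction. I'll descend, grip and lift.

>>> {"api": "play_rows", "payload": {
  "targets": [
    [-0.001,0.002,-0.03,0,0.3],
    [-0.001,0.002,-0.042,0,0.3],
    [-0.001,0.002,-0.042,0,0.3],
    [-0.001,0.002,-0.042,0,1],
    [-0.001,0.002,-0.042,0,1],
    [-0.001,0.002,-0.042,0,1],
    [-0.001,0.002,-0.042,0,1],
    [-0.001,0.002,-0.042,0,1],
    [-0.001,0.002,-0.042,0,1],
    [-0.001,0.002,-0.042,0,1]
  ],
  "newtons": 40
}}

```text
clock: 4.25
tcp_pos: [0.4257, 0.0577, 0.1934]
tcp_rot: [-3.141, 0.003, -2.861]
force: [0.2, -1.2, 5.7]
grip_width: 0.201
```

Run:
```python
from w import *
s=arm.observe();print(s['tcp_pos'],s['tcp_rot'],s['grip_width'],s['force'],s['moment'])
```

```text
[0.42570689 0.05766296 0.19341719] [-3.14084730e+00  2.66237942e-03 -2.86148367e+00] 0.20081479945393024 [ 0.24105972 -1.19252078  5.67346305] [0.04969943 0.01840561 0.01096835]
```

Gripped (opening 17 mm). I'll lift, turn the blue arms along world y, and look at the pan from beside it.

>>> {"api": "play_rows", "payload": {
  "targets": [
    [0,0,0.05,0,1],
    [0.0,-0.01,0.1,-0.14,1],
    [0.0,-0.05,0.125,-0.28,1],
    [0.0,-0.08,0.125,-0.28,1],
    [0.0,-0.09,0.125,-0.28,1],
    [0.0,-0.09,0.125,-0.28,1],
    [0.0,-0.09,0.125,-0.28,1],
    [0.0,-0.09,0.125,-0.28,1]
  ]
}}

```text
clock: 5.05
tcp_pos: [0.4245, -0.0314, 0.3159]
tcp_rot: [3.14, -0.002, -3.14]
force: [-0.1, 0.6, -0.9]
grip_width: 0.198
```

Run:
```python
from w import *
s=arm.observe();print(s['tcp_pos'],s['tcp_rot'],s['grip_width'],s['force'],s['moment'])
p=shot('wrist','w4.png');print(np.round(p['origin'],4))
for o in blues(p,s['tcp_pos'][2]-.1934+.014): print('b',o)
for t in('pan_top','balance'):
  for r in arm.spot_in(p,t): print(t,r,np.round(w2px(p,r['point'])))
for a in((.463,-.131),(.425,-.093),(.425,-.169),(.501,-.093),(.501,-.169)): print(a,np.round(w2px(p,[*a,.0695])))
```

```text
[ 0.42447362 -0.03136864  0.31589213] [ 3.14040023e+00 -2.40503089e-03 -3.14011724e+00] 0.19806998850980806 [-0.10746056  0.59388054 -0.89318111] [-0.01124422 -0.02010966 -0.04491197]
[ 0.3534 -0.0308  0.2847]
b (array([556., 135.]), np.int32(525), array([0.3651, 0.0763, 0.1365]))
b (array([630., 190.]), np.int32(206), array([0.3898, 0.1184, 0.1365]))
b (array([405., 252.]), np.int32(986), array([0.4207, 0.0129, 0.1365]))
b (array([224., 252.]), np.int32(1014), array([ 0.421 , -0.0735,  0.1365]))
pan_top {'point': [0.453, -0.1321, 0.0695], 'conf': 0.79} [168. 254.]
balance {'point': [0.4399, -0.1323, 0.0671], 'conf': 0.96} [167. 235.]
(0.463, -0.131) [171. 267.]
(0.425, -0.093) [221. 216.]
(0.425, -0.169) [110. 216.]
(0.501, -0.093) [229. 314.]
(0.501, -0.169) [127. 313.]
```

View pics/w4.png

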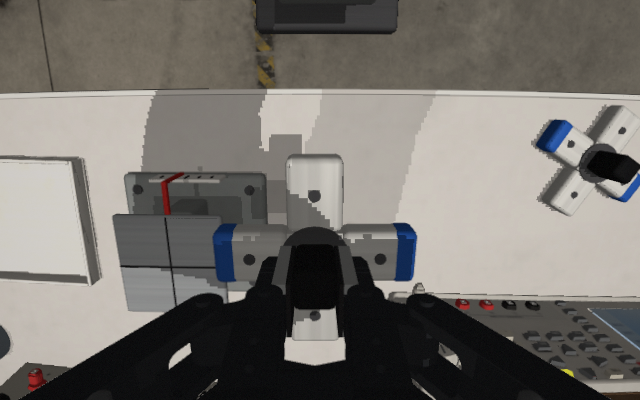

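The pan's centre lines cross at (172,267), against a predicted (171,267), so the pan centre is (0.463, -0.131) with yaw about 0. Next I check the rotor offset in hand.

Run:
```python
from w import *
p=arm.read_camera('wrist');z=.316-.1934
for n,u,v,dz in(('near tip',315,155,.016),('far tip',316,341,.016),('L tip',214,255,.012),('R tip',416,255,.012),('L out top',219,224,.016),('R out top',412,224,.016),('Lbot',219,281,.016),('Rbot',411,281,.016)): print(n,np.round(px2w(p,u,v,z+dz),4))
print('pan',px2w(p,172,267,.0695))
```

```text
near tip [ 0.375  -0.0304  0.1386]
far tip [ 0.4705 -0.0297  0.1386]
L tip [ 0.4241 -0.0794  0.1346]
R tip [0.424  0.0188 0.1346]
L out top [ 0.4067 -0.0745  0.1386]
R out top [0.4066 0.0143 0.1386]
Lbot [ 0.436  -0.0768  0.1386]
Rbot [0.4359 0.0163 0.1386]
pan [ 0.46405616 -0.13106964  0.0695    ]
```

>>> {"api": "play_rows", "payload": {
  "targets": [
    [0.02,-0.045,0,0,1],
    [0.041,-0.09,0,0,1],
    [0.041,-0.101,-0.02,0,1],
    [0.041,-0.101,-0.04,0,1],
    [0.041,-0.101,-0.046,0,1],
    [0.041,-0.101,-0.05,0,1],
    [0.041,-0.101,-0.051,0,1],
    [0.041,-0.101,-0.052,0,1],
    [0.041,-0.101,-0.052,0,1]
  ]
}}

```text
clock: 6.15
tcp_pos: [0.4662, -0.1331, 0.266]
tcp_rot: [-3.141, 0.002, -3.141]
force: [0.1, -0.8, -2.3]
grip_width: 0.202
```

Run:
```python
from w import *
s=arm.observe();print(s['tcp_pos'],s['tcp_rot'],s['grip_width'],s['force'],s['moment'])
```

```text
[ 0.46620633 -0.13307238  0.26604053] [-3.14085196e+00  1.64915643e-03 -3.14069662e+00] 0.2024863190991168 [ 0.08860799 -0.82461503 -2.28207894] [0.02846716 0.01591842 0.01416929]
```

>>> {"api": "play_rows", "payload": {
  "targets": [
    [0,0.001,-0.001,0,1],
    [0,0.001,-0.002,0,1],
    [0,0.001,-0.003,0,1],
    [0,0.001,-0.003,0,1]
  ]
}}

```text
clock: 6.55
tcp_pos: [0.466, -0.1323, 0.2629]
tcp_rot: [-3.142, 0.001, -3.141]
force: [-1.7, 1.1, 4.2]
grip_width: 0.205
```

Contact. I'll release and watch.

>>> {"api": "play_rows", "payload": {
  "targets": [
    [0,0,0,0,0.65],
    [0,0,0,0,0.5],
    [0,0,0,0,0.4],
    [0,0,0.03,0,0.3],
    [0,0,0.06,0,0.3],
    [0,0,0.08,0,0.3],
    [0,0,0.08,0,0.3],
    [0,0,0.08,0,0.3],
    [0,0,0.08,0,0.3]
  ]
}}

```text
clock: 7.45
tcp_pos: [0.4655, -0.1321, 0.3405]
tcp_rot: [3.141, -0.002, -3.141]
force: [0.0, -0.1, -0.0]
grip_width: 0.7
```

Run:
```python
from w import *
s=arm.observe();print(s['tcp_pos'],s['tcp_rot'],s['grip_width'],s['force'])
p=shot('wrist','w5.png')
for z in(.0695+.014,):
  for o in blues(p,z): print('b',o)
print('pan c',np.round(w2px(p,[.464,-.131,.0695])),'tip near',np.round(w2px(p,[.416,-.131,.0855])),'L',np.round(w2px(p,[.464,-.179,.0815])),'R',np.round(w2px(p,[.464,-.083,.0815])))
```

```text
[ 0.46550613 -0.13214997  0.34047805] [ 3.14056585e+00 -2.38584995e-03 -3.14141648e+00] 0.7001203001942519 [ 0.01402476 -0.05573057 -0.01825532]
b (array([250., 207.]), np.int32(388), array([ 0.4632, -0.1761,  0.0835]))
b (array([373., 212.]), np.int32(493), array([ 0.4663, -0.0902,  0.0835]))
pan c [314. 203.] tip near [314. 139.] L [246. 208.] R [383. 208.]
```

View pics/w5.png

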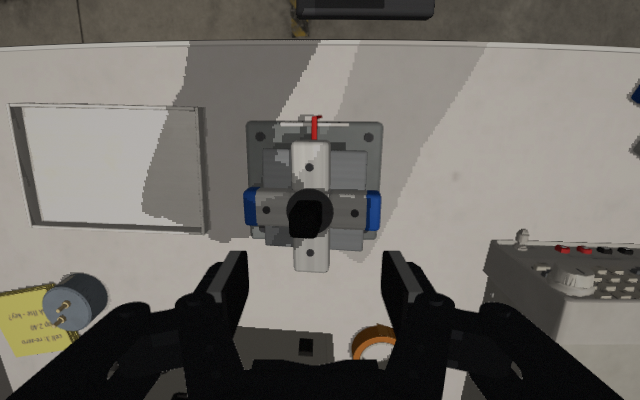

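The pan is tipped to -y. The left blue tip is at (250,207) and the right at (373,212). The knob leans left, with its top at (304,218) against the hub at (311,212). That is about 0.14 rad, the stop, although the rotor is centred within 2–3 mm. So R is the lopsided one, with a heavy blue arm. I'll take it up and put it in the tray.

>>> {"api": "play_rows", "payload": {
  "targets": [
    [0,-0.005,-0.03,0,0.5],
    [0,-0.005,-0.06,0,0.5],
    [0,-0.005,-0.0735,0,0.5],
    [0,-0.005,-0.0735,0,0.5],
    [0,-0.005,-0.0735,0,1],
    [0,-0.005,-0.0735,0,1],
    [0,-0.005,-0.0735,0,1],
    [0,-0.005,-0.0735,0,1],
    [0,-0.005,-0.0735,0,1],
    [0,-0.005,-0.0735,0,1]
  ]
}}

```text
clock: 8.5
tcp_pos: [0.4665, -0.1375, 0.2702]
tcp_rot: [-3.141, 0.003, -3.141]
force: [0.3, 0.7, 5.5]
grip_width: 0.204
```

>>> {"api": "play_rows", "payload": {
  "targets": [
    [0,0,0.03,0,1],
    [0,0,0.06,0,1],
    [0,-0.04,0.06,0,1],
    [0,-0.08,0.06,0,1],
    [-0.007,-0.12,0.06,0,1],
    [-0.014,-0.16,0.05,0,1],
    [-0.014,-0.18,0.02,0,1],
    [-0.014,-0.18,-0.02,0,1],
    [-0.014,-0.18,-0.04,0,1],
    [-0.014,-0.18,-0.04,0,1]
  ]
}}

```text
clock: 9.5
tcp_pos: [0.4496, -0.3159, 0.2229]
tcp_rot: [3.134, -0.009, 3.141]
force: [-0.2, 0.8, -2.5]
grip_width: 0.203
```

Run:
```python
from w import *
s=arm.observe();print(s['tcp_pos'],s['tcp_rot'],s['grip_width'],s['force'])
p=shot('wrist','w6.png')
z=s['tcp_pos'][2]-.195
for o in blues(p,z+.014): print('b',o)
p=shot('scene','s2.png')
```

```text
[ 0.44960462 -0.31585834  0.22287241] [ 3.13418305 -0.00857682  3.14102224] 0.2026371473443927 [-0.18556952  0.75814959 -2.50758317]
b (array([232., 243.]), np.int32(868), array([ 0.4406, -0.3531,  0.0419]))
b (array([405., 247.]), np.int32(938), array([ 0.4432, -0.2702,  0.0419]))
```

View pics/w6.png

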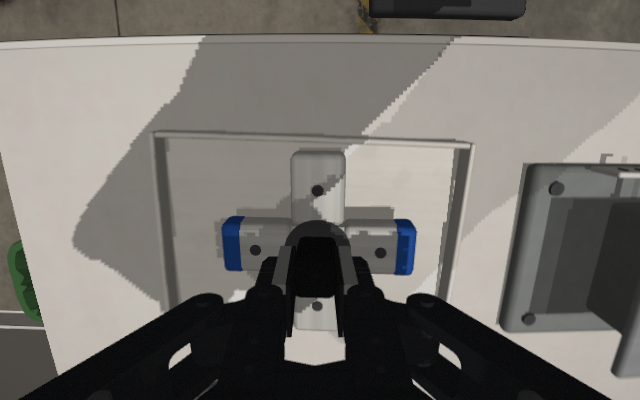

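R is held over the middle of the tray, blue tips at (232,243) and (405,247). I'll lower and release.

>>> {"api": "play_rows", "payload": {
  "targets": [
    [0,0,-0.006,0,1],
    [0,0,-0.011,0,1],
    [0,0,-0.015,0,1],
    [0,0,-0.018,0,1],
    [0,0,-0.02,0,1],
    [0,0,-0.02,0,1]
  ]
}}

```text
clock: 10.2
tcp_pos: [0.4518, -0.3172, 0.2082]
tcp_rot: [3.141, -0.001, -3.141]
force: [-0.4, 0.6, -1.6]
grip_width: 0.202
```

>>> {"api": "play_rows", "payload": {
  "targets": [
    [0,0,-0.003,0,1],
    [0,0,-0.005,0,1],
    [0,0,-0.005,0,1],
    [0,0,-0.005,0,0.7],
    [0,0,-0.005,0,0.5],
    [0,0,-0.005,0,0.5],
    [0,0,-0.005,0,0.4],
    [0,0,0.03,0,0.4],
    [0,0,0.08,0,0.4],
    [0,0,0.13,0,0.4]
  ]
}}

```text
clock: 11.2
tcp_pos: [0.4514, -0.317, 0.3389]
tcp_rot: [3.14, -0.002, -3.141]
force: [1.3, -0.6, -0.2]
grip_width: 0.602
```

Run:
```python
from w import *
s=arm.observe();print(s['tcp_pos'],s['joints'])
p=shot('top','t2.png')
for r in arm.spot_in(p,'rotor_a'): print(r)
c=cv2.imread('pics/t2.png')[140:260,230:450]
cv2.imwrite('pics/c2.png',cv2.resize(c,None,fx=3.5,fy=3.5,interpolation=cv2.INTER_CUBIC))
p=shot('wrist','w7.png')
for o in blues(p,.016): print('b',o)
```

```text
[ 0.45140868 -0.31696284  0.33889067] [-7.33722030e-01  1.13562263e-01  3.81884945e-02  1.49802472e+00
 -1.66064035e-04 -7.33843089e-01]
{'point': [0.3948, 0.1997, 0.0201], 'conf': 0.67}
{'point': [0.4294, 0.4132, 0.0181], 'conf': 0.62}
{'point': [0.4536, -0.3094, 0.0203], 'conf': 0.61}
b (array([273., 176.]), np.int32(265), array([ 0.4496, -0.3589,  0.016 ]))
b (array([369., 177.]), np.int32(265), array([ 0.4498, -0.2721,  0.016 ]))
```

R lies in the tray at about (0.450, -0.315), flat. Now for L.

>>> {"api": "play_rows", "payload": {
  "targets": [
    [-0.005,0.05,0,0,0.3],
    [-0.01,0.1,0,0,0.3],
    [-0.015,0.15,0,0,0.3],
    [-0.02,0.2,0,-0.1,0.3],
    [-0.025,0.25,0,-0.2,0.3],
    [-0.03,0.3,0,-0.3,0.3],
    [-0.035,0.35,0,-0.4,0.3],
    [-0.04,0.4,0,-0.52,0.3],
    [-0.045,0.45,0,-0.52,0.3],
    [-0.05,0.5,0,-0.52,0.3]
  ]
}}

```text
clock: 12.35
tcp_pos: [0.4016, 0.1778, 0.3373]
tcp_rot: [-3.14, -0.001, 2.621]
force: [0.6, 0.0, 0.4]
grip_width: 0.7
```

>>> {"api": "play_rows", "payload": {
  "targets": [
    [0,0.02,-0.02,0,0.3],
    [0,0.02,-0.05,0,0.3],
    [0,0.02,-0.08,0,0.3],
    [0,0.02,-0.08,0,0.3],
    [0,0.02,-0.08,0,0.3],
    [0,0.02,-0.08,0,0.3]
  ]
}}

```text
clock: 12.95
tcp_pos: [0.4032, 0.196, 0.26]
tcp_rot: [3.14, 0.002, 2.621]
force: [-0.2, 0.5, -0.2]
grip_width: 0.696
```

Run:
```python
from w import *
s=arm.observe();print(s['tcp_pos'],s['tcp_rot'],s['grip_width'],s['force'])
p=shot('wrist','w8.png')
b=blues(p,.014)
for o in b: print('b',o)
print('expect gp',[np.round(w2px(p,[s['tcp_pos'][0],s['tcp_pos'][1],z])) for z in(.046,.016)])
```

```text
[0.40319488 0.19600159 0.2599607 ] [3.13997565e+00 1.51613989e-03 2.62125934e+00] 0.6961252919252787 [-0.23988597  0.52736796 -0.21821465]
b (array([621., 149.]), np.int32(521), array([0.4649, 0.3946, 0.014 ]))
b (array([253., 199.]), np.int32(538), array([0.3743, 0.1673, 0.014 ]))
b (array([385., 199.]), np.int32(513), array([0.4174, 0.2426, 0.014 ]))
expect gp [array([312., 232.]), array([312., 216.])]
```

View pics/w8.png

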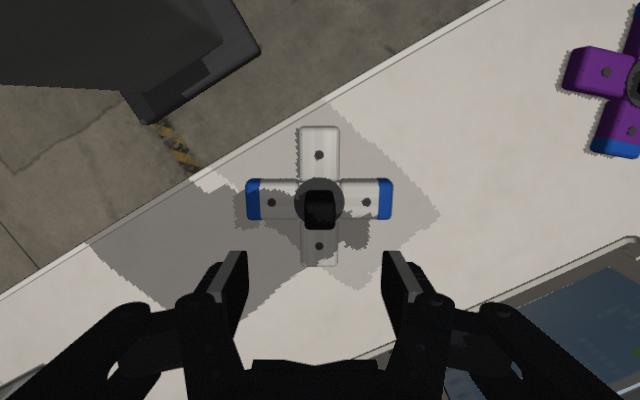

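L's hub is at (319,202), arms square to the jaws, centre about (0.397, 0.2045). I'll grip it.

>>> {"api": "play_rows", "payload": {
  "targets": [
    [-0.006,0.0085,-0.02,0,0.3],
    [-0.006,0.0085,-0.045,0,0.4],
    [-0.006,0.0085,-0.064,0,0.4],
    [-0.006,0.0085,-0.064,0,0.4],
    [-0.006,0.0085,-0.064,0,1],
    [-0.006,0.0085,-0.064,0,1],
    [-0.006,0.0085,-0.064,0,1],
    [-0.006,0.0085,-0.064,0,1],
    [-0.006,0.0085,-0.064,0,1],
    [-0.006,0.0085,-0.064,0,1]
  ]
}}

```text
clock: 14.0
tcp_pos: [0.3978, 0.2049, 0.1968]
tcp_rot: [3.139, 0.003, 2.622]
force: [-0.1, -0.6, 6.0]
grip_width: 0.2
```

>>> {"api": "play_rows", "payload": {
  "targets": [
    [0,0,0.04,0,1],
    [0.005,-0.03,0.08,0.1,1],
    [0.01,-0.07,0.12,0.2,1],
    [0.015,-0.11,0.12,0.3,1],
    [0.02,-0.15,0.12,0.4,1],
    [0.028,-0.19,0.12,0.52,1],
    [0.028,-0.23,0.12,0.52,1],
    [0.028,-0.235,0.12,0.52,1],
    [0.028,-0.235,0.12,0.52,1],
    [0.028,-0.235,0.12,0.52,1]
  ]
}}

```text
clock: 15.0
tcp_pos: [0.4244, -0.0298, 0.3144]
tcp_rot: [3.141, -0.0, -3.141]
force: [-1.4, 0.4, -0.7]
grip_width: 0.204
```

Run:
```python
from w import *
s=arm.observe();print(s['tcp_pos'],s['tcp_rot'],s['grip_width'],s['force'])
p=shot('wrist','w9.png')
for o in blues(p,s['tcp_pos'][2]-.195+.014): print('b',o)
print('pan pred',np.round(w2px(p,[.464,-.131,.0695])))
# plain near-arm tip: bright band edge columns/rows
c=p['pixels'][60:320,80:440];cv2.imwrite('pics/c9.png',cv2.cvtColor(cv2.resize(c,None,fx=2,fy=2),cv2.COLOR_RGB2BGR))
```

```text
[ 0.42440012 -0.02983253  0.31444393] [ 3.14061829e+00 -4.46817503e-04 -3.14103954e+00] 0.20383855112833046 [-1.36600372  0.44763469 -0.74401681]
b (array([ 37., 222.]), np.int32(626), array([ 0.407 , -0.1628,  0.1334]))
b (array([225., 249.]), np.int32(981), array([ 0.4202, -0.0715,  0.1334]))
b (array([403., 250.]), np.int32(942), array([0.4205, 0.0138, 0.1334]))
pan pred [169. 269.]
```

View pics/c9.png

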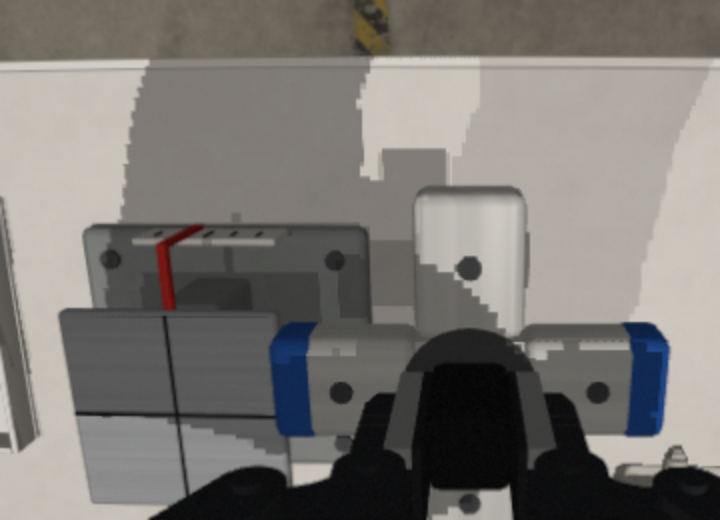

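The pan's centre lines cross at full-picture (168,267), against a predicted (169,269), and the pan is level again. I'll move L over it.

>>> {"api": "play_rows", "payload": {
  "targets": [
    [0.02,-0.045,0,0,1],
    [0.04,-0.09,0,0,1],
    [0.0405,-0.102,-0.02,0,1],
    [0.0405,-0.102,-0.035,0,1],
    [0.0405,-0.102,-0.042,0,1],
    [0.0405,-0.102,-0.044,0,1],
    [0.0405,-0.102,-0.044,0,1],
    [0.0405,-0.102,-0.044,0,1]
  ]
}}

```text
clock: 15.85
tcp_pos: [0.4654, -0.1318, 0.2716]
tcp_rot: [-3.141, 0.002, -3.14]
force: [0.2, -0.1, -0.6]
grip_width: 0.196
```

Run:
```python
from w import *
s=arm.observe();print(s['tcp_pos'],s['tcp_rot'],s['grip_width'],s['force'])
```

```text
[ 0.46542827 -0.13182862  0.27155715] [-3.14094743e+00  1.56042425e-03 -3.14004898e+00] 0.19591091640126235 [ 0.24796011 -0.09550095 -0.62962796]
```

>>> {"api": "play_rows", "payload": {
  "targets": [
    [0,0,-0.002,0,1],
    [0,0,-0.004,0,1],
    [0,0,-0.0055,0,1],
    [0,0,-0.0055,0,1],
    [0,0,-0.0055,0,1]
  ]
}}

```text
clock: 16.35
tcp_pos: [0.4652, -0.1325, 0.2663]
tcp_rot: [-3.141, 0.001, -3.141]
force: [-1.5, 1.8, 6.0]
grip_width: 0.202
```

Contact at the expected height. Release, rise and let it settle.

>>> {"api": "play_rows", "payload": {
  "targets": [
    [0,0,0,0,0.65],
    [0,0,0,0,0.5],
    [0,0,0,0,0.4],
    [0,0,0.03,0,0.3],
    [0,0,0.06,0,0.3],
    [0,0,0.075,0,0.3],
    [0,0,0.075,0,0.3],
    [0,0,0.075,0,0.3],
    [0,0,0.075,0,0.3],
    [0,0,0.075,0,0.3]
  ]
}}

```text
clock: 17.35
tcp_pos: [0.4646, -0.1322, 0.3382]
tcp_rot: [3.14, -0.003, -3.141]
force: [-0.2, 0.6, 0.3]
grip_width: 0.701
```

```bash
cat >> w.py <<'E'
def pose_on_pan(p,q0,x0=(.464,-.131,0.)):
    """fit rotor x,y and pan tilt from two blue tip pixels; q0=(left,right)"""
    from scipy.optimize import least_squares
    pts=[(0,-.0445),(0,.0445)]
E
python3 - <<'E'
from w import *
s=arm.observe();print(s['tcp_pos'],s['tcp_rot'],s['grip_width'],s['force'])
p=shot('wrist','w10.png')
for o in blues(p,.0695+.014): print('b',o)
print('pan c',np.round(w2px(p,[.4635,-.131,.0855]),1))
c=p['pixels'][90:310,200:430];cv2.imwrite('pics/c10.png',cv2.cvtColor(cv2.resize(c,None,fx=2.6,fy=2.6,interpolation=cv2.INTER_CUBIC),cv2.COLOR_RGB2BGR))
E
```

```text
[ 0.46459154 -0.13224939  0.33821769] [ 3.14024449e+00 -3.01073998e-03 -3.14140181e+00] 0.7014752287982461 [-0.19202097  0.55294355  0.34733145]
b (array([ 59., 174.]), np.int32(233), array([ 0.4376, -0.3067,  0.0835]))
b (array([153., 173.]), np.int32(312), array([ 0.4374, -0.2399,  0.0835]))
b (array([376., 211.]), np.int32(445), array([ 0.4642, -0.0884,  0.0835]))
b (array([251., 211.]), np.int32(456), array([ 0.4642, -0.1751,  0.0835]))
pan c [314.5 211. ]
```

View pics/c10.png

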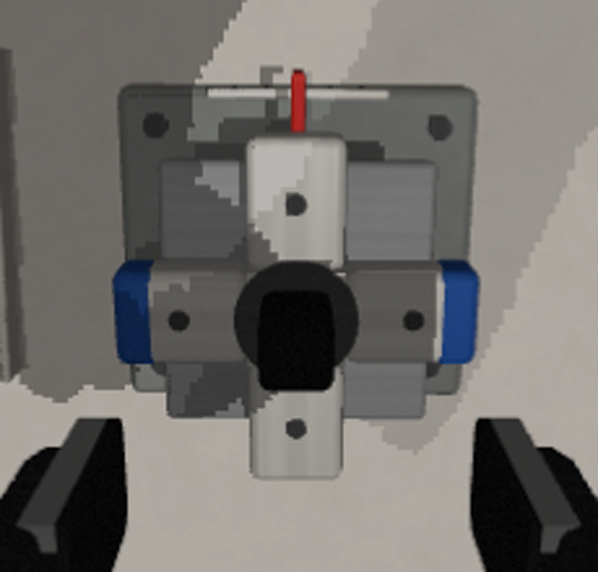

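Level: the pointer at (298,100) is at the middle of the scale (208–388), and the blue tips are on equal rows. The hub at 296 matches the pan middle at 297. L is true with blue across. I'll wait a little, then take it up.

>>> {"api": "play_rows", "payload": {
  "targets": [
    [0,0,0,0,0.5],
    [0,0,0,0,0.5],
    [0,0,0,0,0.5],
    [-0.001,0,-0.03,0,0.5],
    [-0.001,0,-0.06,0,0.5],
    [-0.001,0,-0.073,0,0.5],
    [-0.001,0,-0.073,0,0.5],
    [-0.001,0,-0.073,0,0.5]
  ]
}}

```text
clock: 18.2
tcp_pos: [0.4643, -0.1325, 0.2678]
tcp_rot: [-3.141, 0.001, -3.141]
force: [-0.6, 0.7, 0.2]
grip_width: 0.5
```

>>> {"api": "play_rows", "payload": {
  "targets": [
    [0,0,0,0,1],
    [0,0,0,0,1],
    [0,0,0,0,1],
    [0,0,0,0,1],
    [0,0,0,0,1],
    [0,0,0,0,1]
  ]
}}

```text
clock: 18.8
tcp_pos: [0.4648, -0.1327, 0.2691]
tcp_rot: [-3.14, 0.004, -3.141]
force: [0.5, 0.7, 6.0]
grip_width: 0.201
```

>>> {"api": "play_rows", "payload": {
  "targets": [
    [0,0,0.03,0,1],
    [0,0,0.05,-0.14,1],
    [0,0,0.05,-0.28,1],
    [0,0,0.05,-0.42,1],
    [0,0,0.05,-0.56,1],
    [0,0,0.05,-0.7,1],
    [0,0,0.05,-0.84,1],
    [0,0,0.05,-0.98,1],
    [0,0,0.05,-1.12,1],
    [0,0,0.05,-1.26,1]
  ]
}}

```text
clock: 19.8
tcp_pos: [0.4639, -0.1324, 0.3165]
tcp_rot: [-3.141, -0.0, 1.876]
force: [0.0, -0.3, -0.5]
grip_width: 0.201
```

>>> {"api": "play_rows", "payload": {
  "targets": [
    [0,0,0,-0.14,1],
    [0,0,0,-0.28,1],
    [0,0,0,-0.31,1],
    [0,0,0,-0.31,1],
    [0,0,0,-0.31,1]
  ]
}}

```text
clock: 20.3
tcp_pos: [0.464, -0.1324, 0.3169]
tcp_rot: [-3.141, -0.0, 1.574]
force: [-0.2, 0.1, -1.9]
grip_width: 0.205
```

Run:
```python
from w import *
s=arm.observe();print(s['tcp_pos'],s['tcp_rot'],s['grip_width'],s['force'])
p=shot('wrist','w11.png')
for o in blues(p,s['tcp_pos'][2]-.1965+.014): print('b',o)
print('pan c',np.round(w2px(p,[.4635,-.131,.0695]),1))
```

```text
[ 0.4639932  -0.13243434  0.31687749] [-3.14116555e+00 -4.51932556e-05  1.57374269e+00] 0.20514090246368216 [-0.17522214  0.14013322 -1.92980654]
b (array([227., 247.]), np.int32(927), array([ 0.4222, -0.1269,  0.1344]))
b (array([402., 247.]), np.int32(912), array([ 0.5068, -0.1268,  0.1344]))
b (array([301., 339.]), np.int32(252), array([ 0.4573, -0.1795,  0.1344]))
pan c [313.3 213.5]
```

>>> {"api": "play_rows", "payload": {
  "targets": [
    [-0.0005,-0.0015,-0.02,0,1],
    [-0.0005,-0.0015,-0.035,0,1],
    [-0.0005,-0.0015,-0.042,0,1],
    [-0.0005,-0.0015,-0.045,0,1],
    [-0.0005,-0.0015,-0.045,0,1],
    [-0.0005,-0.0015,-0.045,0,1]
  ]
}}

```text
clock: 20.95
tcp_pos: [0.4639, -0.1341, 0.2729]
tcp_rot: [3.14, 0.001, 1.572]
force: [0.7, -0.2, -0.8]
grip_width: 0.2
```

>>> {"api": "play_rows", "payload": {
  "targets": [
    [0,0,-0.001,0,1],
    [0,0,-0.002,0,1],
    [0,0,-0.002,0,1]
  ]
}}

```text
clock: 21.25
tcp_pos: [0.4636, -0.134, 0.2703]
tcp_rot: [3.141, 0.0, 1.572]
force: [-0.7, 0.3, -1.4]
grip_width: 0.197
```

>>> {"api": "play_rows", "payload": {
  "targets": [
    [0,0.0005,-0.001,0,1],
    [0,0.0005,-0.002,0,1],
    [0,0.0005,-0.002,0,1]
  ]
}}

```text
clock: 21.55
tcp_pos: [0.4637, -0.1335, 0.2691]
tcp_rot: [3.141, 0.001, 1.572]
force: [-0.5, 1.1, 4.7]
grip_width: 0.2
```

Contact again; release, rise and check.

>>> {"api": "play_rows", "payload": {
  "targets": [
    [0,0,0,0,0.65],
    [0,0,0,0,0.5],
    [0,0,0,0,0.4],
    [0,0,0.03,0,0.3],
    [0,0,0.06,0,0.3],
    [0,0,0.075,0,0.3],
    [0,0,0.075,0,0.3],
    [0,0,0.075,0,0.3],
    [0,0,0.075,0,0.3],
    [0,0,0.075,0,0.3]
  ]
}}

```text
clock: 22.55
tcp_pos: [0.4631, -0.1332, 0.3412]
tcp_rot: [-3.139, -0.001, 1.572]
force: [0.7, 0.3, -0.3]
grip_width: 0.703
```

Run:
```python
from w import *
s=arm.observe();print(s['tcp_pos'],s['tcp_rot'],s['grip_width'],s['force'])
p=shot('wrist','w12.png')
for o in blues(p,.0695+.014): print('b',o)
print('pan c',np.round(w2px(p,[.4635,-.131,.0855]),1),[np.round(w2px(p,[.4635+a*.038,-.131+b*.038,.0695])) for a in(1,-1) for b in(1,-1)])
c=p['pixels'][90:310,200:430];cv2.imwrite('pics/c12.png',cv2.cvtColor(cv2.resize(c,None,fx=2.6,fy=2.6,interpolation=cv2.INTER_CUBIC),cv2.COLOR_RGB2BGR))
```

```text
[ 0.46309527 -0.13324773  0.34123882] [-3.13857226e+00 -1.31131542e-03  1.57176564e+00] 0.7033965156585746 [ 0.66630872  0.31708244 -0.31280019]
b (array([255., 207.]), np.int32(479), array([ 0.4209, -0.1303,  0.0835]))
b (array([379., 207.]), np.int32(460), array([ 0.5075, -0.1303,  0.0835]))
b (array([303., 319.]), np.int32(369), array([ 0.4541, -0.221 ,  0.0835]))
pan c [315.6 209.1] [array([369., 151.]), array([365., 250.]), array([262., 151.]), array([266., 250.])]
```

View pics/c12.png

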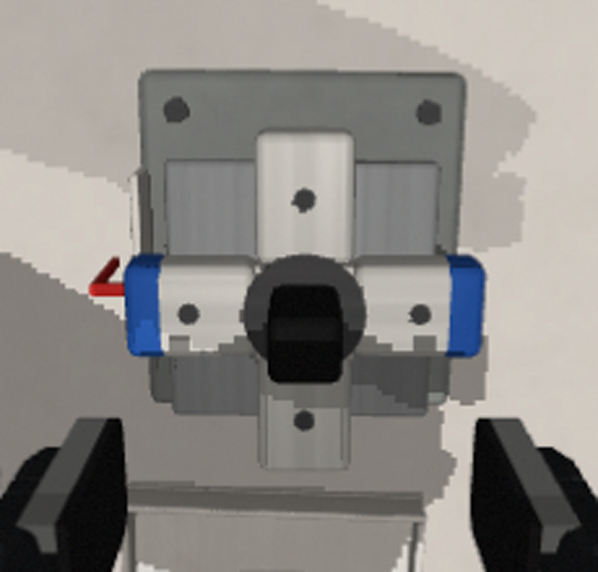

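Level: the predicted level-pan corners, e.g. crop (161,159), match those seen at (163,160). The hub at 305 against the pan middle at 302 is about 1.5 mm off. The plain arms are across the edge. As a last numeric check I measure the tip positions, the tray rotor and the tape and coil, then back off upward.

>>> {"api": "play_rows", "payload": {
  "targets": [
    [0,0,0.04,0,0.3],
    [0,0,0.08,0,0.3],
    [0,0,0.08,0,0.3],
    [0,0,0.08,0,0.3],
    [0,0,0.08,0,0.3],
    [0,0,0.08,0,0.3]
  ]
}}

```text
clock: 23.2
tcp_pos: [0.4633, -0.1333, 0.4212]
tcp_rot: [-3.139, -0.001, 1.572]
force: [0.2, -0.5, 0.1]
grip_width: 0.703
```

Run:
```python
from w import *
p=shot('wrist','w13.png')
for o in blues(p,.0835): print('pan b',o)
for o in blues(p,.016): print('tray b',o)
for t in('pan_top','rotor_a_grip'):
    for r in arm.spot_in(p,t): print(t,np.round(r['point'],4),r['conf'])
q=shot('scene','s3.png')
for t in('rotor_a','coil','tape'):
    for r in arm.spot_in(q,t): print(t,np.round(r['point'],3),round(r['conf'],2))
# pointer pixels (red) now vs level start
def red(f):
    i=cv2.cvtColor(cv2.imread(f),cv2.COLOR_BGR2HSV);m=((i[...,0]<6)|(i[...,0]>174))&(i[...,1]>150)&(i[...,2]>70)
    m[:200]=0;m[300:]=0;m[:,:280]=0;m[:,370:]=0;v,u=np.nonzero(m);return len(u),u.mean(),v.mean()
print('pointer start,now',red('pics/scene1.png'),red('pics/s2.png'),red('pics/s3.png'))
s=arm.observe();print(s['clock'],s['force'],s['tcp_pos'])
```

```text
pan b (array([269., 182.]), np.int32(270), array([ 0.4208, -0.1306,  0.0835]))
pan b (array([363., 182.]), np.int32(266), array([ 0.5073, -0.1306,  0.0835]))
pan b (array([305., 280.]), np.int32(240), array([ 0.4535, -0.232 ,  0.0835]))
pan b (array([306., 342.]), np.int32(95), array([ 0.4538, -0.3061,  0.0835]))
tray b (array([269., 182.]), np.int32(270), array([ 0.4113, -0.1458,  0.016 ]))
tray b (array([363., 182.]), np.int32(266), array([ 0.517 , -0.1459,  0.016 ]))
tray b (array([305., 280.]), np.int32(240), array([ 0.4513, -0.2696,  0.016 ]))
tray b (array([306., 342.]), np.int32(95), array([ 0.4516, -0.36  ,  0.016 ]))
pan_top [ 0.4478 -0.1172  0.0725] 0.96
rotor_a_grip [ 0.4537 -0.3062  0.0156] 0.8
rotor_a [ 0.448 -0.317  0.016] 0.95
rotor_a [ 0.455 -0.141  0.085] 0.87
rotor_a [0.422 0.41  0.014] 0.65
coil [ 0.578 -0.38   0.034] 0.65
tape [ 0.641 -0.058  0.014] 0.57
pointer start,now (11, np.float64(306.27272727272725), np.float64(246.45454545454547)) (9, np.float64(306.3333333333333), np.float64(246.55555555555554)) (4, np.float64(304.75), np.float64(247.25))
23.55 [-0.37149391  0.60069391  0.01993139] [ 0.46352381 -0.13341859  0.42275138]
```

Everything agrees, but the scene-camera pointer check is too coarse (4 pixels). I'll turn back to yaw 180° and compare the pointer with w5 (tipped) and w10 (level).

>>> {"api": "play_rows", "payload": {
  "targets": [
    [0,0,0,0.14,0.3],
    [0,0,0,0.28,0.3],
    [0,0,0,0.42,0.3],
    [0,0,0,0.56,0.3],
    [0,0,0,0.7,0.3],
    [0,0,0,0.84,0.3],
    [0,0,0,0.98,0.3],
    [0,0,0,1.12,0.3],
    [0,0,0,1.26,0.3],
    [0,0,0,1.4,0.3]
  ]
}}

```text
clock: 24.55
tcp_pos: [0.4636, -0.1334, 0.4231]
tcp_rot: [-3.142, 0.0, 2.978]
force: [-0.2, 0.3, -0.5]
grip_width: 0.699
```

>>> {"api": "play_rows", "payload": {
  "targets": [
    [0.001,0.001,-0.04,0.14,0.3],
    [0.001,0.001,-0.082,0.17,0.3],
    [0.001,0.001,-0.082,0.17,0.3],
    [0.001,0.001,-0.082,0.17,0.3],
    [0.001,0.001,-0.082,0.17,0.3],
    [0.001,0.001,-0.082,0.17,0.3]
  ]
}}

```text
clock: 25.15
tcp_pos: [0.466, -0.1331, 0.3453]
tcp_rot: [-3.139, 0.007, 3.141]
force: [0.6, 0.3, 0.2]
grip_width: 0.703
```

Run:
```python
from w import *
s=arm.observe();print(s['clock'],s['tcp_pos'],s['tcp_rot'])
p=shot('wrist','w14.png')
for o in blues(p,.0835): print('b',o)
def red(f):
    b=cv2.imread(f);i=cv2.cvtColor(b,cv2.COLOR_BGR2HSV);m=((i[...,0]<6)|(i[...,0]>174))&(i[...,1]>150)&(i[...,2]>70)
    m[:100]=0;m[145:]=0;m[:,:250]=0;m[:,380:]=0;v,u=np.nonzero(m)
    rows=[(r,round(u[v==r].mean(),1)) for r in sorted(set(v))[::3]]
    # base bolts (dark spots) left/right and scale strip
    g=b.max(2);w=np.nonzero(g[126]>200)[0]
    d=(g[132:145]<62).astype(np.uint8);n,l,st,c=cv2.connectedComponentsWithStats(d)
    print(f,len(u),rows,'bolts',[np.round(c[k],1).tolist() for k in range(1,n) if 20<st[k,4]<150])
for f in('w5','w10','w14'): red('pics/%s.png'%f)
```

```text
25.15 [ 0.46595308 -0.13307672  0.34525245] [-3.13855332  0.00686031  3.14144814]
b (array([316., 140.]), np.int32(572), array([ 0.4204, -0.1322,  0.0835]))
b (array([ 66., 167.]), np.int32(220), array([ 0.4381, -0.3081,  0.0835]))
b (array([159., 167.]), np.int32(308), array([ 0.4382, -0.2407,  0.0835]))
b (array([315., 259.]), np.int32(341), array([ 0.508 , -0.1322,  0.0835]))
pics/w5.png 127 [(np.int64(116), np.float64(317.6)), (np.int64(119), np.float64(314.0)), (np.int64(122), np.float64(314.0)), (np.int64(125), np.float64(314.0)), (np.int64(128), np.float64(314.0)), (np.int64(131), np.float64(314.0)), (np.int64(134), np.float64(313.5)), (np.int64(137), np.float64(313.5))] bolts [[259.8, 4.3], [368.1, 5.2], [305.8, 4.8], [282.5, 11.5], [337.5, 11.5]]
pics/w10.png 117 [(np.int64(117), np.float64(313.5)), (np.int64(120), np.float64(314.0)), (np.int64(123), np.float64(314.5)), (np.int64(126), np.float64(314.0)), (np.int64(129), np.float64(314.0)), (np.int64(132), np.float64(314.0)), (np.int64(135), np.float64(314.0)), (np.int64(138), np.float64(314.0))] bolts [[259.2, 5.5], [368.5, 6.7], [98.6, 7.0], [306.3, 6.1]]
pics/w14.png 102 [(np.int64(111), np.float64(317.0)), (np.int64(114), np.float64(317.0)), (np.int64(117), np.float64(317.0)), (np.int64(120), np.float64(317.0)), (np.int64(123), np.float64(317.0)), (np.int64(126), np.float64(317.0)), (np.int64(129), np.float64(317.0))] bolts [[263.1, 1.8], [308.6, 0.1], [370.1, 1.6], [286.0, 9.4], [341.4, 9.6]]
```

In w14 the pointer is straight at u = 317 on every row, with the bolts' middle at 316.6. In tipped w5 its tip was deflected to 317.6 against 314. The pan is level, so I'm handing in.

```bash
python3 -c "
from rig import arm
print(arm.hand_in())"
```

```text
the job is handed in; nothing more can be done
None
```

The job is handed in at about 25 s of the 72 s allowed. The hand-in gave no verdict.

- **Lopsided rotor:** the one that started at (0.43, 0.06) tipped the pan to its stop with its blue arms across the edge. It now lies flat and released in the tray at about (0.45, -0.315), 2–3 mm from the middle.
- **True rotor:** the one that started at (0.40, 0.20) stayed level with its blue arms across. I took it up, turned it a quarter turn and set it down with the plain arms across, where it stays.
- **Last checks:** the true rotor sits within about 2 mm of the pan's middle and is square to the edge. The pointer is straight in the close picture (u = 317 on all rows, bolt midpoint 316.6), so the pan is level. The coil and tape read within about 2 mm of where they started, and the gripper is open and clear.
- **Checks that disagreed:** the scene camera's pointer reading moved 1.5 px, but on only 4 pixels, so I relied on the close picture. One network `pan_top` reading was about 2 cm off, with the rotor covering the pan. I didn't use it, because the pan corners and centre lines agreed with my own estimate.

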